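# Scrap the failed lens from the inspection clamp

### The job

The lens blank standing in the inspection clamp has failed: lift the sprung clamp bar off it and turn the bar well aside, then take the lens out of the cradle without dropping it. Push it through the sprung flap of the red scrap box, going in under the hood, until it drops inside and the flap has snapped fully shut behind it. Leave everything else on the bench where it is.

Things in the scene. Friction and masses are not known exactly. Their poses are not given: they have to be found in the camera images.
- lens_centre (a point): Centre of the lens blank: a loose glass disc, 60 mm diameter, 12 mm thick, about 85 g, flat faces (one with blue tape, one white); its y axis is the disc's axis. At the start it stands on its rim in the clamp's cradle, the disc's plane being the clamp's x-z plane. Its top 42 mm stand free above the cradle, to be pinched by the faces from above, closing along the clamp's y.
- clamp: Lens inspection clamp, fixed: steel plate 160 x 100 x 10 mm, origin at the centre of its underside, z up. A pedestal 56 mm long (x), 26 mm wide (y) carries the V cradle; its two cheeks, 13.6 mm apart, keep the lens upright and reach 70 mm above the bench. The pillar stands on the plate's +x side.
- cradle (a point): Where the lens centre sits in the clamp's cradle, at (-0.020, 0, 0.0825) in the clamp's axes; the lens is lifted straight up out of it.
- pillar (a point): Point on the vertical axis of the clamp's pillar, 66 mm from the lens centre along the clamp's +x and level with the lens's top. The pillar is 14 mm thick with a 20 mm cap whose top is 159 mm above the bench. The clamp bar lifts along this axis and turns about it.
- knob (a point): Centre of the clamp bar's black round lift knob, 18 mm diameter, 26 mm tall; at the start 64 mm straight above the lens centre. Its x axis points along the bar to the pillar axis, 66 mm away. The bar is 12 mm wide; its top is 17 mm below this point, and a 26 mm wide rubber foot under it straddles the lens's rim with two 6 mm lips. Take it from above, fingers either side of the bar.
- bar_lift (a joint): Height of the clamp bar in m: 0 when its foot rests on the lens, grows as it is lifted, up to 0.022 (needs about 5 to 8 N); the spring pushes it down to -0.010 when nothing is under it. The lips clear the lens's rim above 0.007.
- bar_swing (a joint): Turn of the clamp bar about the pillar in rad: 0 over the lens, positive anticlockwise seen from above, up to 1.8 either way; light friction, stays where it is left. Beyond 0.9 either way it is well aside.
- flap_centre (a point): Centre of the flap's opening in the box's outer face; axes are the box's. The face rises at 40 degrees from the horizontal towards the box's +x: its outward normal is (-0.643, 0, 0.766) in the box's axes. The opening is 110 mm wide (y) and 84 mm along the slope. A steel hood 130 mm wide stands 55 mm out, square to the face, 54 mm up-slope of this point: go in square to the face.
- scrap_box: Red steel scrap box bolted to the bench, 200 mm deep (x), 180 mm wide (y), 186 mm tall, 4 mm walls; origin at the centre of its underside, x from its low front (flap side) to its tall back. The opening's centre is at (-0.0525, 0, 0.140). Inside is empty down to the floor: a disc let go when most of it is past the face slides in and falls.
- flap (a joint): Flap of the scrap box in rad: 0 shut, grows as it swings inward and down about its upper edge, up to 1.4; a light spring (under 1 N at its lower edge) snaps it shut when nothing holds it.
- cleaner: White cleaner bottle, 56 mm diameter, 150 mm tall, origin at the centre of its base, z up. Bystander.
- pen_pot: Black pen pot with three pens, 68 mm diameter, 130 mm tall with the pens, origin at the centre of its base, z up. Bystander.
- job_tray: Red job tray with passed lenses, 170 x 120 x 35 mm, origin at the centre of its underside. Bystander.
- gauge: Round dial gauge with a black handle lying flat, 56 mm diameter and 145 mm long, origin under the dial. Bystander.
Things that resemble listed ones, but are neither listed nor needed, are in the scene too. Of the things that look like the clamp, take the one that is nearest to the robot's base at the start.

How it is judged:
On the way, in this order (a step that is already met when the one before it is completed fails the run):
1. the clamp bar is turned well aside (over 0.9 rad) with the lens still standing in the cradle ((value of joint bar_swing above 0.9 rad or value of joint bar_swing below -0.9 rad) and distance between lens_centre and cradle below 0.015 m), for 0.1 s.
2. the lens is lifted out of the cradle (distance between lens_centre and cradle above 0.06 m), for 0.1 s.
3. the lens pushes the flap in and passes through the opening (distance between lens_centre and flap_centre below 0.045 m and value of joint flap above 0.3 rad).
At the end, for the whole second after the job is handed in: The lens lies at rest inside the scrap box, its centre less than 80 mm above the bench, and the flap is shut (under 0.06 rad) (x of lens_centre in the frame of scrap_box between -0.1 and 0.1 m and y of lens_centre in the frame of scrap_box between -0.09 and 0.09 m and z of lens_centre in the frame of scrap_box below 0.08 m and linear speed of lens below 0.05 m/s and value of joint flap below 0.06 rad); the robot touches nothing.
It fails at once if the lens is dropped on the bench (height (world z) of lens_centre below 0.04 m and horizontal distance between lens_centre and scrap_box above 0.14 m).
It fails at once if another thing on the bench is pushed more than 30 mm (distance of any of cleaner, pen_pot, job_tray, gauge from where it was at the start of the episode above 0.03 m).
It fails at once if the bottle or the pen pot is knocked over (angle between any of cleaner, pen_pot's own z axis and vertical above 0.5 rad).
It also fails if it takes over 54 s, if anything falls off the work surface, if the arm or the gripper's body presses on something with over 40 N, if the wrist force passes 120 N, or if a joint passes its speed limit or range.

### The arm

A 6-joint arm with a two-finger parallel gripper is mounted at the origin on the work surface. World frame = base frame: x ahead of the robot, y to its left, z up, the work surface at z = 0. Lengths are in m, angles in rad, forces in N, time in s.
With the tool pointing down it reaches from about 0.25 to 0.8 m from the base axis. Payload 3.9 kg.
Tool frame: the origin (TCP) lies midway between the tips of the shut fingers; the grasp point (between the pads) lies 19 mm behind it (manip.grip_point_offset is the distance from the TCP to the grasp point, in m); z points along the fingers, y is the line along which they close (so a half turn about z gives the same grasp; the last joint's range is limited). The gripper opens to 85 mm and grips with 20 to 120 N. Pads are 22 mm wide; open, the fingers measure 114 mm over their backs; the gripper's body (76 mm by 85 mm) begins 54 mm behind the grasp point. The pads swing forward as they close: fully open they stand 13 mm farther back than shut.
Start: joints at [1.31, 0.26, -0.138, 1.173, 0, 1.571], TCP at [0.135, 0.507, 0.231] pointing down, gripper open.
Joint ranges: [-2.78, 2.78], [-0.83, 1.72], [-1.28, 1.37], [-1.9, 2.12], [-1.57, 1.48], [-3.14, 3.14]. Speed limits (rad/s): [2.57, 2.57, 3.14, 3.14, 3.14, 3.14].

### API

Orientations are given as a rotation vector (axis times angle).
In Python, from bench import observe, eyes, manip gives the robot as it stands. The module is installed in compiled form; this text tells all that it offers.
- The arm moves only by the tool apply_moves, never from a script. Its argument "deltas" is text: rows parted by semicolons, each of 5 numbers parted by spaces: the finger opening in m, from 0 to 0.0854, then the shift along the world's x, y, z in m, then the turn about the world's z in degrees. A call has 1 to 5 rows; each row is the pose to reach, as a shift and turn from the pose commanded when the call began; what a row does not reach only later rows make up. A row lasts 1/8 s, in which the tool goes at most 62.5 mm and 10.7 degrees, less where a joint would pass 70% of its speed; a pose out of reach is approached as far as the arm can. A call with a gripper value outside its range is refused whole. The fingers move at their own pace and stop on an object; "force" is the grip in N (left out, the last holds). Time passes only in rows, so rows that repeat a pose let the fingers close. It gives the time, the measured TCP pose, the force, the opening and the grip force at its end, in the units of the state.
- observe(): the state, without advancing time (a new reading comes with each control period).
- eyes.get_image(name): name is "scene" or "top" or "wrist"; returns the picture (420x560x3 uint8, red, green, blue); there is no depth.
- eyes.calibration(name): a dict with "fov_y" (degrees; the focal length in pixels is half the picture's height over the tangent of half this angle, whatever the lens; pixels are square), "cx", "cy" (the principal point, pixels), "dist" ([k1, k2, p1, p2, k3] as OpenCV has them; the pictures are not rectified), "R" (3x3) and "t" (3): a world point X has camera coordinates R X + t. Camera axes: x right, y down, z forward; pixel columns grow to the right and rows downward; lengths in m; the calibration is good to about 2 mm. A picture is of the moment at which its call begins: read the wrist's pose just before it. calibration takes no time and is no camera call; for the wrist camera it gives the pose at the moment of the call.
- manip.job_done(): hands the job in; it is judged then, once.
The state is a dict: "time_s": time; "q": joint angles; "qd": joint speeds; "tau": joint torques, N m; "tcp_pos": TCP position; "tool_rot": TCP orientation; "ft_force": force on the tool from outside, world axes, zero at the start; "ft_torque": the same for the moment, N m; "opening": finger opening in m; "grip_force": force on a finger pad.
Only numpy, scipy, OpenCV 4.12 (cv2) and the standard library are available. Lean on these libraries where they do the work, as an engineer would, in place of code of your own. Each camera call takes 0.05 s, during which the arm holds its last target. There are 200 camera calls.

## Working session

There is one attempt and no reset: what is moved stays moved. The work goes in short steps, Python scripts to look and compute and a tool call to move; the robot and the scene stay as the last step left them, time stands still between calls to the robot, and variables do not carry over. Pictures are saved under pics/ and viewed, at most 10 in all, crops included, and the job is handed in when it is done.

Besides the shell and the picture viewer there is one more tool, called as name(argument=value, ...) on one line, values as JSON. apply_moves: Moves the arm, as the interface text tells. Its arguments: {"type":"object","properties":{"deltas":{"type":"string"},"force":{"type":"number"}},"required":["deltas"]}

```bash
mkdir -p pics; cat > h.py <<'E'
import numpy as np, cv2, json
from bench import observe, eyes, manip
def cal(n):
    c=eyes.calibration(n); f=210/np.tan(np.radians(c["fov_y"])/2)
    K=np.array([[f,0,c["cx"]],[0,f,c["cy"]],[0,0,1]]); return K,np.array(c["dist"],float),np.array(c["R"]),np.array(c["t"])
def ray(c,uv):
    K,d,R,t=c; p=cv2.undistortPoints(np.array([[uv]],float),K,d)[0,0]
    v=R.T@np.array([p[0],p[1],1]); return -R.T@t, v/np.linalg.norm(v)
def onz(c,uv,z):
    o,v=ray(c,uv); return o+v*(z-o[2])/v[2]
def tri(rs):
    A=sum(np.eye(3)-np.outer(v,v) for o,v in rs); b=sum((np.eye(3)-np.outer(v,v))@o for o,v in rs)
    X=np.linalg.solve(A,b); return X,[float(np.linalg.norm(np.cross(X-o,v))) for o,v in rs]
def proj(c,X):
    K,d,R,t=c; return cv2.projectPoints(np.array([X],float),cv2.Rodrigues(R)[0],t,K,d)[0][0,0]
def snap(n,f):
    c=cal(n); im=eyes.get_image(n); cv2.imwrite(f"pics/{f}.png",im[:,:,::-1]); return c,im
E
python3 - <<'E'
from h import *
for n in("scene","top","wrist"):
    c,im=snap(n,n+"0"); print(n,-c[2].T@c[3],c[0][0,0],c[1])
s=observe(); print(s["time_s"],s["tcp_pos"],s["tool_rot"],s["opening"])
E
```

```text
scene [ 1.46519629 -0.58090352  1.47514411] 497.3563239036389 [-0.11323495  0.          0.          0.          0.        ]
top [0.42225576 0.01898741 1.33240702] 428.6294630869603 [-0.11124511  0.          0.          0.          0.        ]
wrist [0.065244   0.52406933 0.37477552] 366.4816852808838 [-0.10029514  0.          0.          0.          0.        ]
0.15 [0.13523842 0.50675194 0.23066967] [-4.08434954e-01 -3.11475223e+00  2.31166820e-03] 0.08524498678215145
```

View pics/scene0.png

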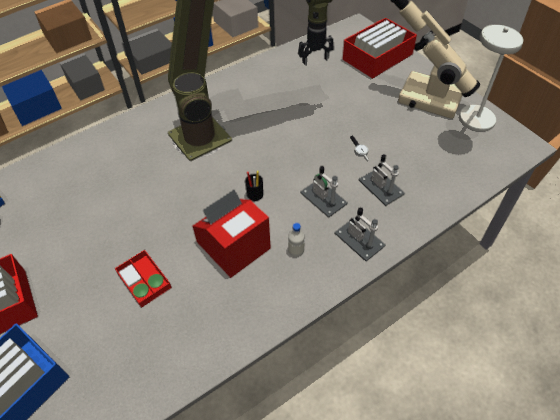

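View pics/top0.png

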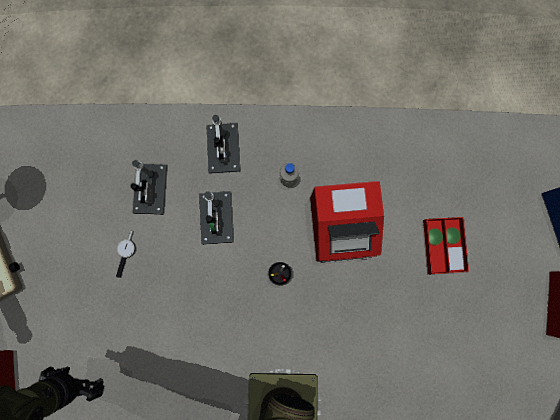

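The scene view shows three look-alike clamps at about (325,190), (382,178) and (360,233). The red box is at (233,230), with its hood and flap facing the robot. In the top view the base is at the bottom near (283,405), so the nearest clamp is the one at (216,217), and the box is at (348,222). Next I'll get rough positions.

```bash
python3 - <<'E'
from h import *
c=cal("top"); 
for n,uv,z in (("clampA",(216,217),.01),("B",(149,188),.01),("C",(223,147),.01),("boxtop",(349,200),.186),("pot",(280,273),.13),("bottle",(289,168),.15),("gauge",(125,247),.01)):
    X=onz(c,uv,z); print(n,X.round(3),np.hypot(*X[:2]).round(3))
a=cv2.imread("pics/top0.png"); s=cv2.imread("pics/scene0.png")
m=np.hstack([cv2.resize(a[180:255,185:255],(400,430),interpolation=cv2.INTER_CUBIC),cv2.resize(a[175:270,300:395],(400,430),interpolation=cv2.INTER_CUBIC)])
cv2.imwrite("pics/m1.png",m)
w=cv2.imread("pics/wrist0.png"); o,v=ray(cal("wrist"),(280,210)); print(o,v)
E
```

```text
clampA [0.571 0.217 0.01 ] 0.611
B [0.659 0.435 0.01 ] 0.789
C [0.796 0.204 0.01 ] 0.821
boxtop [ 0.604 -0.168  0.186] 0.627
pot [0.404 0.015 0.13 ] 0.404
bottle [ 0.698 -0.005  0.15 ] 0.698
gauge [0.471 0.5   0.01 ] 0.687
[0.06525853 0.52412366 0.37488192] [ 0.27618679 -0.06429803 -0.95895079]
```

View pics/m1.png

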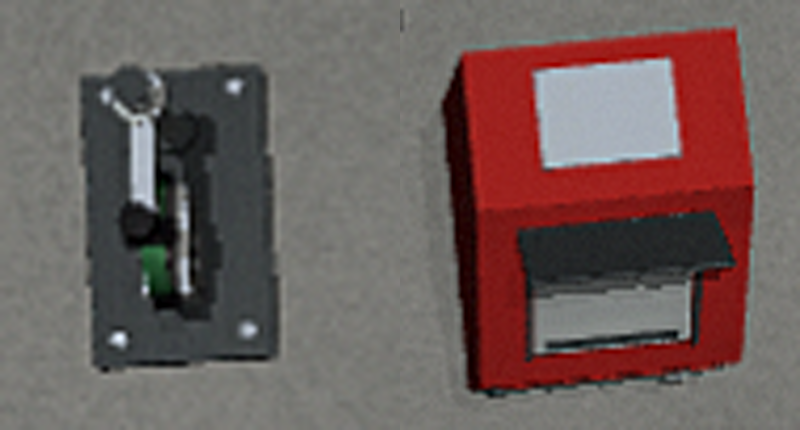

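The nearest clamp is A at about (0.571, 0.217). In the left crop its pillar cap is at (135,90) on the far side and the knob at (138,220) on the near side, giving a yaw of about +3°. The box opening in the right crop is at (610,310) and faces the robot, with a yaw of about +6°. I'll bring the wrist camera closer.

apply_moves(deltas="0.0854 0.045 -0.04 0.02 4; 0.0854 0.09 -0.08 0.04 8; 0.0854 0.135 -0.12 0.06 12; 0.0854 0.18 -0.16 0.07 16; 0.0854 0.225 -0.2 0.07 18")

```text
time_s: 0.78
tcp_pos: [0.362, 0.3062, 0.3023]
tool_rot: [-0.086, 3.139, 0.002]
ft_force: [1.2, 0.5, -0.2]
opening: 0.0855
grip_force: 0.0
```

apply_moves(deltas="0.0854 0.045 -0.04 0 0; 0.0854 0.08 -0.08 0 0; 0.0854 0.08 -0.08 0 0; 0.0854 0.08 -0.08 0 0")

```text
time_s: 1.27
tcp_pos: [0.44, 0.2271, 0.301]
tool_rot: [0.083, -3.139, -0.0]
ft_force: [-0.6, 1.2, 0.5]
opening: 0.0852
grip_force: 0.0
```

```bash
python3 - <<'E'
from h import *
import pickle
c,im=snap("wrist","w1"); s=observe(); print(s["time_s"],s["tcp_pos"],s["tool_rot"],s["q"],s["ft_force"]); pickle.dump(c,open("w1.pkl","wb"))
E
```

```text
1.325 [0.43966629 0.22766553 0.30107411] [ 8.48497464e-02 -3.13949832e+00 -1.03069492e-04] [ 4.77492024e-01  1.88468968e-01 -5.18361034e-02  1.33131605e+00
  4.71812300e-04  4.23451923e-01] [-0.35701924  0.7328284  -0.29415659]
```

View pics/w1.png

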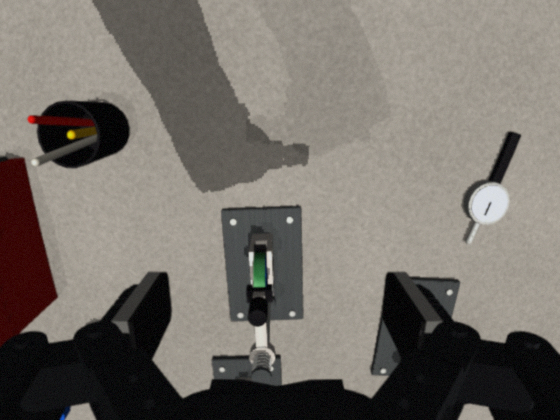

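The wrist view shows the clamp plate at about (262,262), with screws at (233,222), (290,220), (240,314) and (292,314). The green lens is at (260,268), the knob at (259,307) and the pillar cap at (262,357). I'll solve the plate, then move for a second view.

```bash
cat > m.py <<'E'
from h import *
def cen(mask,uv,r):
    y,x=np.nonzero(mask[int(uv[1])-r:int(uv[1])+r+1,int(uv[0])-r:int(uv[0])+r+1]); 
    return np.array([x.mean()+int(uv[0])-r,y.mean()+int(uv[1])-r]),len(x)
def plate(c,im,scr):
    g=im.astype(int).sum(2)/3; P=[]
    for uv in scr:
        p,n=cen(g>140,uv,6); P.append(onz(c,p,.0105)[:2])
    P=np.array(P) # near+? order: nearR,nearL(+y),farR,farL
    ex=(P[2]+P[3]-P[0]-P[1]); ey=P[1]+P[3]-P[0]-P[2]
    print("centre",P.mean(0).round(4),"yaw x",np.degrees(np.arctan2(ex[1],ex[0])).round(2),"yaw y",np.degrees(np.arctan2(-ey[0],ey[1])).round(2),"size",np.linalg.norm(ex)/2,np.linalg.norm(ey)/2)
    return P
E
python3 - <<'E'
from m import *; import pickle
c=pickle.load(open("w1.pkl","rb")); im=cv2.imread("pics/w1.png")[:,:,::-1]
plate(c,im,[(233,222),(290,220),(240,314),(292,314)])
K=cal("top"); 
h=cv2.cvtColor(im.copy(),cv2.COLOR_RGB2HSV); g=((h[...,0]>45)&(h[...,0]<85)&(h[...,1]>90)).astype(np.uint8); y,x=np.nonzero(g[220:330,220:310]); print("green",x.min()+220,x.max()+220,y.min()+220,y.max()+220)
for z in (.0825,.1125): print(z,onz(c,(260,268),z).round(4))
print("knob",onz(c,(259,307),.159).round(4),"cap",onz(c,(262,357),.159).round(4))
E
```

```text
centre [0.5781 0.2165] yaw x 5.21 yaw y 4.05 size 0.13580656457215762 0.07133959393814791
green 248 269 251 309
0.0825 [0.541  0.2133 0.0825]
0.1125 [0.5267 0.2141 0.1125]
knob [0.5428 0.2157 0.159 ] cap [0.5969 0.2205 0.159 ]
```

apply_moves(deltas="0.0854 -0.04 -0.03 0 0; 0.0854 -0.06 -0.06 0 0; 0.0854 -0.06 -0.06 0 0; 0.0854 -0.06 -0.06 0 0")

```text
time_s: 1.82
tcp_pos: [0.3805, 0.1684, 0.3016]
tool_rot: [-0.087, 3.139, 0.001]
ft_force: [-0.6, 0.7, 0.2]
opening: 0.0854
grip_force: 0.0
```

```bash
python3 - <<'E'
from m import *; import pickle
c,im=snap("wrist","w2"); pickle.dump(c,open("w2.pkl","wb"))
c1=pickle.load(open("w1.pkl","rb")); i1=cv2.imread("pics/w1.png"); 
a=i1[190:390,200:320]; b=im[:,:,::-1]; p=proj(c,[.57,.222,.08]); print(p)
u,v=int(p[0]),int(p[1]); x0=max(u-60,0);y0=max(min(v-100,220),0); print("crop2 origin",x0,y0)
m=np.hstack([cv2.resize(a,(360,600),interpolation=cv2.INTER_CUBIC),cv2.resize(b[y0:y0+200,x0:x0+120],(360,600),interpolation=cv2.INTER_CUBIC)]); cv2.imwrite("pics/m2.png",m)
E
```

```text
[313.8596299  336.99798069]
crop2 origin 253 220
```

View pics/m2.png

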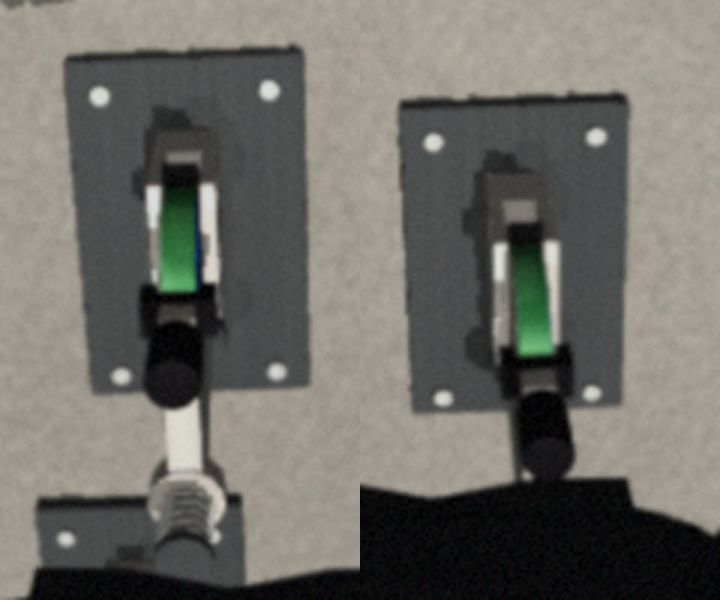

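In the crops, the knob top is at (173,385) left and (545,458) right. The green rim of the lens lies between white cheeks, with the blue tape face towards +y, and all four plate screws are visible.

```bash
python3 - <<'E'
from m import *; import pickle
c1,c2=[pickle.load(open(f"w{i}.pkl","rb")) for i in(1,2)]
i1,i2=[cv2.imread(f"pics/w{i}.png")[:,:,::-1] for i in(1,2)]
S1=[(200+x/3,190+y/3) for x,y in((100,97),(269,91),(121,377),(277,372))]
S2=[(253+(x-360)/3,220+y/3) for x,y in((433,143),(597,137),(443,398),(592,393))]
P1=plate(c1,i1,S1);P2=plate(c2,i2,S2); print(P1.round(4).tolist(),P2.round(4).tolist())
def rf(im,S): return [cen(im.astype(int).sum(2)/3>140,s,6)[0] for s in S]
for a,b in zip(rf(i1,S1),rf(i2,S2)): X,e=tri([ray(c1,a),ray(c2,b)]); print("screw",X.round(4),np.round(e,4))
k1=(200+173/3,190+385/3);k2=(253+185/3,220+458/3)
X,e=tri([ray(c1,k1),ray(c2,k2)]);print("knobtop",X.round(4),np.round(e,4)); 
for k,c in((k1,c1),(k2,c2)): print(onz(c,k,.1595).round(4))
# pillar cap in top/scene
ct=cal("top"); cs=cal("scene"); print("proj cap",proj(ct,[.62,.22,.159]),proj(cs,[.62,.22,.159]),"knob",proj(ct,X),proj(cs,X))
E
```

```text
centre [0.5781 0.2165] yaw x 5.21 yaw y 4.05 size 0.13580656457215762 0.07133959393814791
centre [0.5801 0.2174] yaw x 5.41 yaw y 4.46 size 0.13835677259623363 0.07091162313577906
[[0.5136, 0.175], [0.5073, 0.2457], [0.6475, 0.1869], [0.6438, 0.2585]] [[0.5145, 0.1756], [0.5081, 0.2462], [0.6513, 0.1886], [0.6467, 0.2593]]
screw [0.512  0.1755 0.0156] [0.0001 0.0001]
screw [0.5058 0.2454 0.0153] [0.0001 0.0001]
screw [0.6365 0.1879 0.0285] [0.0006 0.0006]
screw [0.6369 0.2571 0.0223] [0.0007 0.0007]
knobtop [0.5571 0.2146 0.1556] [0.0004 0.0004]
[0.5542 0.215  0.1595]
[0.5541 0.2137 0.1595]
proj cap [208.00234028 193.28034399] [334.19105446 177.64509923] knob [209.18659731 215.88736038] [321.88919502 168.22944361]
```

Everything agrees: lens and knob axis at about (0.556, 0.2147), knob top at z ≈ 0.157, yaw ≈ 4.7°, and pillar at about (0.622, 0.220). I'll go above the knob.

apply_moves(deltas="0.0854 0.05 0.013 -0.02 0; 0.0854 0.1 0.026 -0.04 1; 0.0854 0.15 0.039 -0.07 1.5; 0.0854 0.176 0.046 -0.1 1.5; 0.0854 0.176 0.046 -0.1 1.5")

```text
time_s: 2.5
tcp_pos: [0.5567, 0.2141, 0.1972]
tool_rot: [0.126, -3.134, 0.003]
ft_force: [-0.4, -0.6, 0.3]
opening: 0.0856
grip_force: 0.0
```

```bash
python3 - <<'E'
from m import *; import pickle
s=observe(); print(s["tcp_pos"],s["tool_rot"])
c,im=snap("wrist","w3"); pickle.dump(c,open("w3.pkl","wb"))
print("knob px",proj(c,[.556,.2147,.158]),"lens rim near px",proj(c,[.531,.2128,.0990]))
E
```

```text
[0.55666872 0.21406069 0.19719757] [ 1.25895595e-01 -3.13361634e+00  2.67663623e-03]
knob px [280.37423871 242.14999875] lens rim near px [279.83143697 175.38362917]
```

View pics/w3.png

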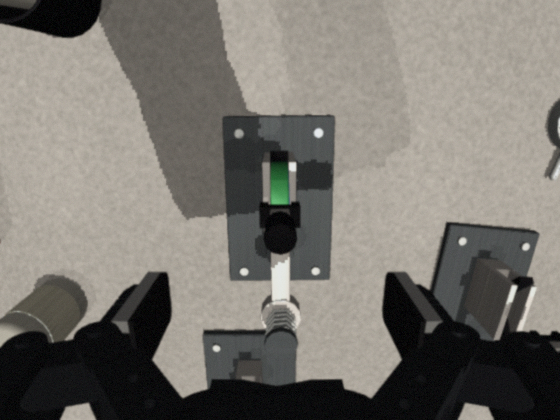

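The view is well aligned: the knob top is at about (281,237), the bar runs straight along column 280 to the cap at (281,350), and the fingers sit evenly either side. I'll descend and grip.

apply_moves(deltas="0.0854 -0.002 0 -0.03 0; 0.0854 -0.002 0 -0.065 0; 0.0854 -0.002 0 -0.065 0; 0.018 -0.002 0 -0.065 0; 0.014 -0.002 0 -0.065 0", force=60)

```text
time_s: 3.18
tcp_pos: [0.5556, 0.2139, 0.1386]
tool_rot: [-0.125, 3.135, 0.002]
ft_force: [0.5, -0.6, -0.3]
opening: 0.0516
grip_force: 0.0
```

apply_moves(deltas="0.01 0 0 0 0; 0.01 0 0 0 0; 0.01 0 0 0 0", force=60)

```text
time_s: 3.55
tcp_pos: [0.5548, 0.2137, 0.1373]
tool_rot: [-0.125, 3.138, 0.002]
ft_force: [-0.9, 2.0, 6.1]
opening: 0.0159
grip_force: 58.5
```

apply_moves(deltas="0.01 0 0 0.006 0; 0.01 0 0 0.012 0; 0.01 0 0 0.016 0; 0.01 0 0 0.016 0", force=70)

```text
time_s: 4.05
tcp_pos: [0.5548, 0.2134, 0.1523]
tool_rot: [-0.125, 3.139, 0.0]
ft_force: [4.4, 2.4, -7.2]
opening: 0.0156
grip_force: 68.3
```

```bash
python3 - <<'E'
from m import *
s=observe(); print(s["tcp_pos"],s["ft_force"],s["opening"],s["q"])
c,im=snap("wrist","w4"); c2,i2=snap("scene","s4")
m=np.hstack([cv2.resize(im[100:340,200:360,::-1],(400,600)),cv2.resize(i2[150:225,295:345,::-1],(400,600),interpolation=cv2.INTER_CUBIC)]); cv2.imwrite("pics/m4.png",m)
E
```

```text
[0.55475424 0.21339059 0.15226309] [ 4.38837177  2.36612932 -7.21575726] 0.01564885872358977 [ 3.67211637e-01  4.18731347e-01 -1.11402133e-01  1.04013543e+00
 -1.45184894e-06  2.87626933e-01]
```

View pics/m4.png

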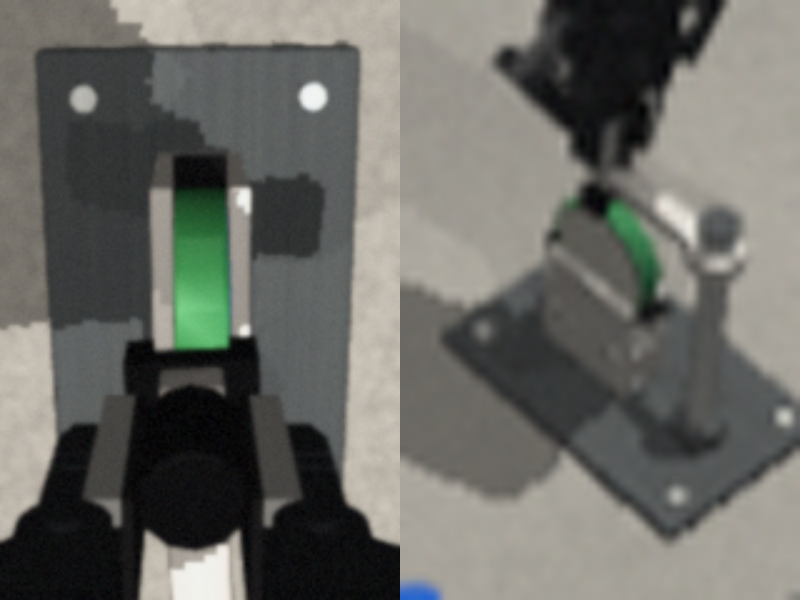

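The bar is lifted about 15 mm at 7 N, and the lens still stands in its cradle with the foot clear of the rim. I'll swing it clockwise, towards +y.

apply_moves(deltas="0.01 0.0001 0.0115 0.001 -10; 0.01 0.0021 0.0228 0.001 -20; 0.01 0.0061 0.0336 0.001 -30; 0.01 0.0119 0.0435 0.001 -40; 0.01 0.0119 0.0435 0.001 -40", force=70)

```text
time_s: 4.78
tcp_pos: [0.5647, 0.2566, 0.1521]
tool_rot: [-0.951, -2.991, 0.004]
ft_force: [0.2, 2.5, -7.9]
opening: 0.0153
grip_force: 68.6
```

apply_moves(deltas="0.01 0.0075 0.0088 0 -10; 0.01 0.0163 0.0162 0 -20; 0.01 0.0263 0.0219 0 -30; 0.01 0.0317 0.024 0 -35; 0.01 0.0317 0.024 0 -35")

```text
time_s: 5.4
tcp_pos: [0.5953, 0.2817, 0.1521]
tool_rot: [-1.804, -2.565, 0.003]
ft_force: [-2.1, 5.9, -6.9]
opening: 0.0151
grip_force: 68.6
```

```bash
python3 - <<'E'
from m import *
s=observe(); print(s["tcp_pos"],s["ft_force"],s["opening"],s["q"])
c2,i2=snap("scene","s5"); c,im=snap("wrist","w5")
m=np.hstack([cv2.resize(i2[140:230,290:350,::-1],(400,600),interpolation=cv2.INTER_CUBIC),cv2.resize(im[:,:,::-1],(400,300))if 0 else cv2.resize(im[60:340,190:377,::-1],(400,600))]); cv2.imwrite("pics/m5.png",m)
E
```

```text
[0.59529767 0.28166694 0.15208423] [-2.05708747  5.86546229 -6.86224099] 0.015145195770114249 [0.43975936 0.53060357 0.07857369 1.12337012 0.00448295 1.66561813]
```

View pics/m5.png

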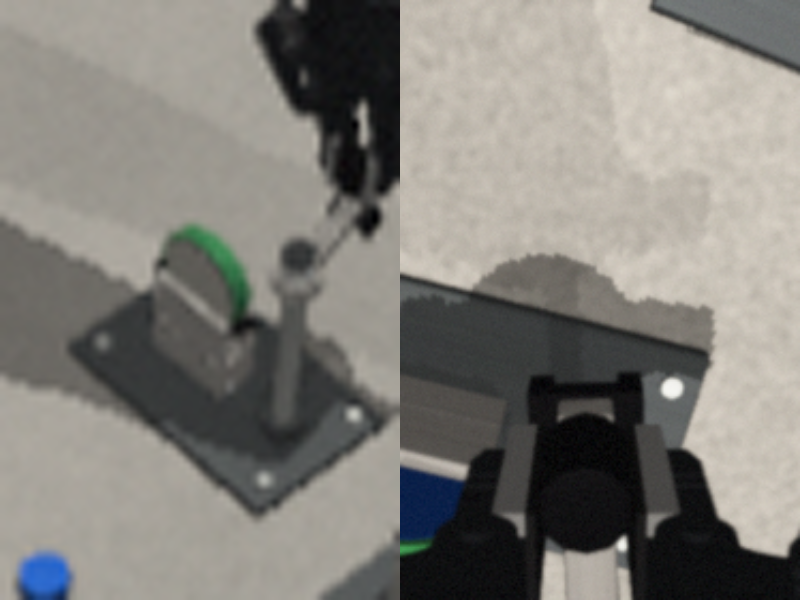

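The bar is well aside (about 73°), with the green-rimmed lens standing free in its cradle. I'll lower the bar, release it and rise.

apply_moves(deltas="0.01 0 0 -0.01 0; 0.01 0 0 -0.02 0; 0.045 0 0 -0.02 0; 0.05 0 0 -0.02 0; 0.05 0 0 -0.02 0")

```text
time_s: 6.12
tcp_pos: [0.5986, 0.2804, 0.1345]
tool_rot: [1.811, 2.566, 0.002]
ft_force: [-0.0, -0.2, -0.2]
opening: 0.0502
grip_force: 0.0
```

apply_moves(deltas="0.05 0 0 0.04 0; 0.06 -0.02 -0.01 0.1 10; 0.08 -0.05 -0.03 0.14 20; 0.08 -0.08 -0.05 0.14 30; 0.08 -0.1 -0.065 0.14 40")

```text
time_s: 6.75
tcp_pos: [0.4973, 0.2149, 0.2752]
tool_rot: [0.815, 3.031, 0.002]
ft_force: [0.4, -0.3, 0.1]
opening: 0.0802
grip_force: 0.0
```

apply_moves(deltas="0.0854 -0.015 -0.005 -0.02 10; 0.0854 -0.03 -0.01 -0.03 20; 0.0854 -0.03 -0.01 -0.04 30; 0.0854 -0.03 -0.01 -0.04 35; 0.0854 -0.03 -0.01 -0.04 35")

```text
time_s: 7.38
tcp_pos: [0.4682, 0.2055, 0.2339]
tool_rot: [-0.123, 3.138, 0.0]
ft_force: [0.0, -1.3, 0.2]
opening: 0.0854
grip_force: 0.0
```

```bash
python3 - <<'E'
from m import *; import pickle
s=observe(); print(s["time_s"],s["tcp_pos"],s["tool_rot"],s["ft_force"],s["opening"])
c,im=snap("wrist","w6"); pickle.dump(c,open("w6.pkl","wb"))
print("lens top/near/far px",[proj(c,p).round(1).tolist() for p in([.556,.2147,.1125],[.527,.212,.0825],[.585,.217,.0825])])
h=cv2.cvtColor(im,cv2.COLOR_RGB2HSV); g=((h[...,0]>45)&(h[...,0]<85)&(h[...,1]>90)).astype(np.uint8)
cs,_=cv2.findContours(g,0,2)
for k in cs:
    if cv2.contourArea(k)>60: print(cv2.contourArea(k),cv2.minAreaRect(k),cv2.boundingRect(k))
E
```

```text
7.375 [0.46815116 0.20554191 0.23393791] [-1.23399374e-01  3.13810015e+00  1.86870177e-04] [ 0.04646829 -1.34780637  0.24323422] 0.08541647082617508
lens top/near/far px [[280.8, 305.4], [280.0, 258.2], [280.3, 315.6]]
843.0 ((281.0, 286.0), (14.0, 70.0), 0.0) (274, 251, 15, 71)
```

View pics/w6.png

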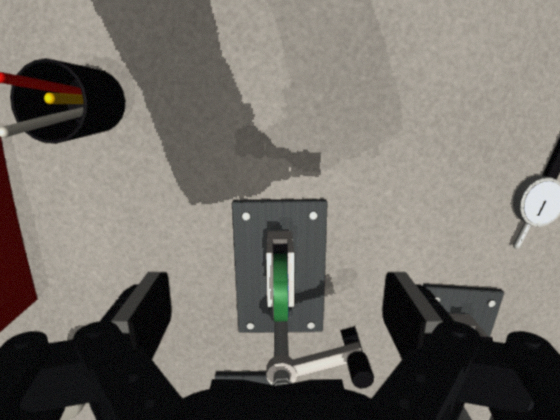

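The bar and knob now stand aside at (360,368). The lens rim is upright at column 281, rows 251–322, aligned with the tool. The pen pot is at (60,95) and the gauge at (540,200). Next: the lens x position from its limb, and a box measurement from existing pictures.

```bash
python3 - <<'E'
from m import *; import pickle
c=pickle.load(open("w6.pkl","rb")); th=np.radians(4.6); ex=np.array([np.cos(th),np.sin(th),0]); a=np.linspace(0,2*np.pi,181)
for dx in(-.004,-.002,0,.002,.004):
    L=np.array([.556,.2147,.0825])+ex*dx
    P=np.array([proj(c,L+.03*(np.cos(t)*ex+np.sin(t)*np.array([0,0,1]))) for t in a]); print(dx,P[:,1].max().round(1),P[P[:,1].argmax()].round(1), "near at z.07",proj(c,L-.0273*ex-[0,0,.0125]).round(1))
# box from top and scene
for n in("top","scene"):
    im=cv2.imread(f"pics/{n}0.png"); h=cv2.cvtColor(im,cv2.COLOR_BGR2HSV)
    m=(((h[...,0]<8)|(h[...,0]>172))&(h[...,1]>140)&(h[...,2]>50)).astype(np.uint8)
    x0,x1,y0,y1=(300,395,170,270) if n=="top" else (190,275,185,275)
    z=np.zeros_like(m); z[y0:y1,x0:x1]=m[y0:y1,x0:x1]
    k=max(cv2.findContours(z,0,2)[0],key=cv2.contourArea); hu=cv2.convexHull(k)
    print(n,cv2.approxPolyDP(hu,2.0,True)[:,0].tolist())
    w=((h[...,1]<50)&(h[...,2]>170)).astype(np.uint8)[y0:y1,x0:x1]
    for q in cv2.findContours(w,0,2)[0]:
        if cv2.contourArea(q)>80: print(" white",cv2.contourArea(q),(cv2.approxPolyDP(cv2.convexHull(q),2,True)[:,0]+[x0,y0]).tolist())
E
```

```text
-0.004 318.1 [280.5 318.1] near at z.07 [280.3 250.4]
-0.002 320.1 [280.5 320.1] near at z.07 [280.3 252.4]
0 322.0 [280.5 322. ] near at z.07 [280.3 254.4]
0.002 323.9 [280.5 323.9] near at z.07 [280.3 256.5]
0.004 325.9 [280.5 325.9] near at z.07 [280.3 258.5]
top [[379, 181], [383, 212], [380, 254], [319, 260], [314, 188]]
 white 620.5 [[363, 188], [365, 208], [335, 211], [332, 191]]
scene [[250, 199], [268, 217], [269, 248], [234, 274], [228, 274], [198, 243], [193, 225], [240, 199]]
 white 375.0 [[254, 221], [233, 236], [223, 226], [243, 211]]
```

```bash
python3 - <<'E'
from m import *
c=cal("top"); s=cal("scene")
A=onz(c,(379.5,181),.186);B=onz(c,(313.5,188),.186);print("back R,L",A.round(4),B.round(4),np.linalg.norm(A-B))
for uv in((380.5,254.5),(318.5,260.5)): print("front bottom z0",onz(c,uv,0).round(4),"z.1",onz(c,uv,.1).round(4))
y=(B-A)[:2];y/=np.linalg.norm(y);x=np.array([y[1],-y[0]]);print("yaw",np.degrees(np.arctan2(x[1],x[0])))
M=(A+B)[:2]/2; print("origin",M-.1*x,"flap",M-.1525*x)
# label corners by two views (top surface height check)
T=[(363,188),(365,208),(335,211),(332,191)];S=[(254,221),(233,236),(223,226),(243,211)]
for k in range(4):
    r=[tri([ray(c,T[i]),ray(s,S[(i+k)%4])]) for i in range(4)]
    e=[tri([ray(c,T[i]),ray(s,S[(k-i)%4])]) for i in range(4)]
    print(k,[ (q[0].round(3).tolist(),round(q[1][0],4)) for q in r] if max(q[1][0] for q in r)<.006 else "", [ (q[0].round(3).tolist(),round(q[1][0],4)) for q in e] if max(q[1][0] for q in e)<.006 else "")
E
```

```text
back R,L [ 0.6585 -0.2527  0.186 ] [ 0.6353 -0.0713  0.186 ] 0.18291457339929523
front bottom z0 [ 0.4637 -0.2969  0.    ] z.1 [ 0.4606 -0.2732  0.1   ]
front bottom z0 [ 0.4424 -0.1032  0.    ] z.1 [ 0.4409 -0.0941  0.1   ]
yaw 7.283437943442862
origin [ 0.54770429 -0.1746838 ] flap [ 0.4956279  -0.18133964]
0  
1 [([0.639, -0.207, 0.183], 0.0001), ([0.584, -0.212, 0.18], 0.0007), ([0.574, -0.129, 0.185], 0.001), ([0.629, -0.122, 0.184], 0.0005)] 
2  
3
```

apply_moves(deltas="0.0854 0 -0.05 0.03 0; 0.0854 -0.01 -0.11 0.07 0; 0.0854 -0.02 -0.17 0.1 0; 0.0854 -0.03 -0.23 0.1 0; 0.0854 -0.03 -0.29 0.1 0")

```text
time_s: 8.05
tcp_pos: [0.4382, -0.0763, 0.3348]
tool_rot: [-0.124, 3.136, -0.001]
ft_force: [0.0, 0.7, 0.2]
opening: 0.0854
grip_force: 0.0
```

apply_moves(deltas="0.0854 -0.02 -0.05 0 0; 0.0854 -0.02 -0.07 0 0; 0.0854 -0.02 -0.07 0 0; 0.0854 -0.02 -0.07 0 0")

```text
time_s: 8.55
tcp_pos: [0.4184, -0.1441, 0.3334]
tool_rot: [-0.124, 3.139, 0.0]
ft_force: [-0.1, 0.2, -0.4]
opening: 0.0854
grip_force: 0.0
```

```bash
python3 - <<'E'
from m import *; import pickle
s=observe(); print(s["time_s"],s["tcp_pos"],s["tool_rot"])
c,im=snap("wrist","w7"); pickle.dump(c,open("w7.pkl","wb"))
print(proj(c,[.50,-.18,.14]))
E
```

```text
8.55 [ 0.41835793 -0.14405599  0.33337942] [-1.24401244e-01  3.13870543e+00  3.94324211e-04]
[235.53324807 258.93076851]
```

View pics/w7.png

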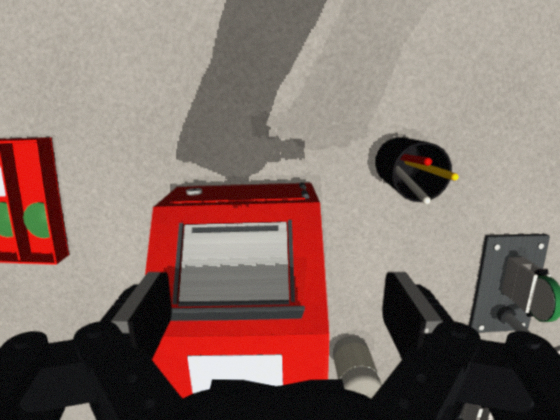

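The box from the wrist: the slope's front edge runs at about (155,208)–(322,203). The flap opening's corners are at about (182,226), (290,221), (177,304) and (293,302), with the hood end-on at rows 305–318. I'll fit these numerically.

```bash
python3 - <<'E'
from m import *; import pickle
c=pickle.load(open("w7.pkl","rb")); im=cv2.imread("pics/w7.png"); g=cv2.cvtColor(im,cv2.COLOR_BGR2HSV)
th=np.radians(7.3)
red=((g[...,0]<8)|(g[...,0]>172))&(g[...,1]>140)
# slope front edge: bright red transition per column
P=[]
for u in range(170,315,5):
    col=im[190:220,u,2].astype(int); i=np.argmax(np.diff(cv2.GaussianBlur(col.astype(np.float32).reshape(-1,1),(1,5),0).ravel())); P.append(onz(c,(u,190.5+i),.100))
P=np.array(P); f=np.polyfit(P[:,1],P[:,0],1); print("front edge: yaw",-np.degrees(np.arctan(f[0])),"x at y=-.18",np.polyval(f,-.18))
# box side edges at front: red extents row 209
for v in(209,215):
    r=np.nonzero(red[v,140:340])[0]+140; 
    z=.100+ .003*(v-206)/3; a,b=onz(c,(r.min(),v),z),onz(c,(r.max(),v),z); print(v,r.min(),r.max(),a.round(4),b.round(4),np.linalg.norm(a-b))
# flap extents: non-red inside
for v in(230,250,270,290):
    r=np.nonzero(~red[v,165:310])[0]+165
    w=np.nonzero((g[v,165:310,2]>110)&(g[v,165:310,1]<60))[0]+165
    print("row",v,"frame",r.min(),r.max(),"white",w.min(),w.max())
for u in(200,235,270):
    r=np.nonzero(~red[206:300,u])[0]+206; w=np.nonzero((g[206:330,u,2]>110)&(g[206:330,u,1]<60))[0]+206
    print("col",u,"frame top",r.min(),"white",w.min(),w.max(), "at .113:",onz(c,(u,r.min()),.113).round(4),onz(c,(u,w.min()),.113).round(4))
for uv in((182,226),(290,221)): print(onz(c,uv,.113).round(4))
F=np.array([.4956,-.1813,.140])
R=np.array([[np.cos(th),-np.sin(th),0],[np.sin(th),np.cos(th),0],[0,0,1]])
u=R@[.766,0,.643]; y=R@[0,1,0]; n=R@[-.643,0,.766]
print("pred corners",[proj(c,F+a*.042*u+b*.055*y).round(1).tolist() for a,b in((-1,-1),(-1,1),(1,1),(1,-1))],"hood tip",[proj(c,F+.054*u+.055*n+b*.065*y).round(1).tolist() for b in(-1,1)])
E
```

```text
front edge: yaw 6.396329895696412 x at y=-.18 0.4533317589254632
209 153 319 [ 0.466  -0.2749  0.103 ] [ 0.4519 -0.0971  0.103 ] 0.17838043326626501
215 152 320 [ 0.4709 -0.2741  0.109 ] [ 0.4567 -0.0961  0.109 ] 0.17854225800220916
row 230 frame 179 291 white 184 286
row 250 frame 177 292 white 183 286
row 270 frame 175 292 white 183 286
row 290 frame 165 293 white 181 287
col 200 frame top 224 white 225 300 at .113: [ 0.4754 -0.2216  0.113 ] [ 0.4765 -0.2216  0.113 ]
col 235 frame top 223 white 224 299 at .113: [ 0.4713 -0.1847  0.113 ] [ 0.4724 -0.1847  0.113 ]
col 270 frame top 222 white 223 298 at .113: [ 0.4673 -0.1482  0.113 ] [ 0.4684 -0.1481  0.113 ]
[ 0.4792 -0.2407  0.113 ]
[ 0.4645 -0.1274  0.113 ]
pred corners [[182.8, 218.4], [287.4, 213.6], [291.6, 294.6], [177.8, 298.8]] hood tip [[146.3, 302.1], [305.4, 296.3]]
```

apply_moves(deltas="0.0854 -0.03 0.03 -0.03 0; 0.0854 -0.05 0.05 -0.05 0; 0.0854 -0.05 0.05 -0.05 0; 0.0854 -0.05 0.05 -0.05 0")

```text
time_s: 9.1
tcp_pos: [0.3695, -0.0943, 0.284]
tool_rot: [-0.127, 3.137, -0.001]
ft_force: [-0.2, -0.5, 0.4]
opening: 0.0852
grip_force: 0.0
```

```bash
cat > b.py <<'E'
from m import *; import pickle
def corners(c,im,F=(.502,-.181,.140),yaw=6.8,lo=True):
    # flap/frame contour: non-red blob around predicted centre; fit left/right/bottom lines
    g=cv2.cvtColor(im,cv2.COLOR_BGR2HSV); red=((g[...,0]<8)|(g[...,0]>172))&(g[...,1]>140)
    th=np.radians(yaw); R=np.array([[np.cos(th),-np.sin(th),0],[np.sin(th),np.cos(th),0],[0,0,1]]); F=np.array(F)
    P=[proj(c,F+R@(np.array([.766,0,.643])*a*.042+np.array([0,b*.055,0]))) for a,b in((-1,-1),(-1,1),(1,1),(1,-1))]
    def edge(p,q,horiz,out):
        pts=[]
        for t in np.linspace(.2,.8,25):
            m=p+(q-p)*t
            for d in range(-14,15): # from inside to outside
                w=m+out*d; x,y=int(round(w[0])),int(round(w[1]))
                if red[y,x]: pts.append(m+out*(d-.5)); break
        pts=np.array(pts); vx,vy,x0,y0=cv2.fitLine(pts.astype(np.float32),cv2.DIST_HUBER,0,.01,.01).ravel(); return np.array([x0,y0]),np.array([vx,vy])
    def X(a,b):
        s=np.linalg.solve(np.c_[a[1],-b[1]],b[0]-a[0]); return a[0]+a[1]*s[0]
    b=edge(P[0],P[1],1,np.array([0,-1.]));l=edge(P[0],P[3],0,np.array([-1.,0]));r=edge(P[1],P[2],0,np.array([1.,0]))
    return X(b,l),X(b,r),P
E
python3 - <<'E'
from b import *
c7=pickle.load(open("w7.pkl","rb")); im7=cv2.imread("pics/w7.png")
c8,im=snap("wrist","w8"); pickle.dump(c8,open("w8.pkl","wb")); im8=im[:,:,::-1].copy()
a=corners(c7,im7);b=corners(c8,im8); Q=[]
for i in(0,1):
    X,e=tri([ray(c7,a[i]),ray(c8,b[i])]); Q.append(X); print(a[i],b[i],a[2][i],b[2][i],X.round(4),np.round(e,4)); print(onz(c7,a[i],.113).round(4),onz(c8,b[i],.113).round(4))
d=Q[1]-Q[0]; print("width",np.linalg.norm(d),"yaw",np.degrees(np.arctan2(-d[0],d[1])), "mid",(Q[0]+Q[1])/2, observe()["tcp_pos"])
E
```

```text
[175.01382 224.24983] [126.62846 283.29913] [183.22447542 223.76809901] [121.15902502 282.42887502] [ 0.4938 -0.2531  0.0779] [0.0055 0.0055]
[ 0.4778 -0.2482  0.113 ] [ 0.477  -0.2339  0.113 ]
[287.3338  220.50064] [236.79059 281.3534 ] [287.39488677 219.89435532] [232.65359983 279.85608771] [ 0.4679 -0.1282  0.105 ] [0.0018 0.0018]
[ 0.4642 -0.1302  0.113 ] [ 0.4648 -0.1262  0.113 ]
width 0.1303475649723837 yaw 11.696393264704598 mid [ 0.48083095 -0.19067045  0.0914352 ] [ 0.36994245 -0.0946517   0.28418644]
```

Both views put the opening's lower edge at x ≈ 0.471, z ≈ 0.113. That gives flap_centre ≈ (0.502, -0.182, 0.140) and a box yaw of about 6.8°. Now back for the lens, gripping it off-centre on its near side so it leads into the box below the fingers.

apply_moves(deltas="0.0854 0.03 0.054 0 0; 0.0854 0.06 0.108 0 0; 0.0854 0.09 0.162 0 0; 0.0854 0.118 0.212 0 0; 0.0854 0.146 0.262 -0.03 0")

```text
time_s: 9.78
tcp_pos: [0.5178, 0.1687, 0.2565]
tool_rot: [-0.125, 3.131, 0.003]
ft_force: [0.7, -0.1, 0.0]
opening: 0.0854
grip_force: 0.0
```

apply_moves(deltas="0.0854 0.025 0.046 -0.04 0; 0.0854 0.025 0.046 -0.07 0; 0.0854 0.025 0.046 -0.08 0; 0.0854 0.025 0.046 -0.08 0")

```text
time_s: 10.28
tcp_pos: [0.5387, 0.2114, 0.1743]
tool_rot: [0.124, -3.139, 0.0]
ft_force: [0.1, -0.0, 0.5]
opening: 0.0854
grip_force: 0.0
```

```bash
python3 - <<'E'
from m import *; import pickle
s=observe(); print(s["time_s"],s["tcp_pos"],s["tool_rot"])
c,im=snap("wrist","w9"); pickle.dump(c,open("w9.pkl","wb"))
h=cv2.cvtColor(im,cv2.COLOR_RGB2HSV); g=((h[...,0]>45)&(h[...,0]<85)&(h[...,1]>90)).astype(np.uint8)
for k in cv2.findContours(g,0,2)[0]:
    if cv2.contourArea(k)>60: print(cv2.minAreaRect(k),cv2.boundingRect(k))
th=np.radians(4.7); ex=np.array([np.cos(th),np.sin(th),0]); a=np.linspace(0,2*np.pi,181)
for dx in(-.003,0,.003):
    L=np.array([.555,.2147,.0825])+ex*dx
    P=np.array([proj(c,L+.03*(np.cos(t)*ex+np.sin(t)*np.array([0,0,1]))) for t in a]); print(dx,P[P[:,1].argmax()].round(1),proj(c,L+[0,0,.03]))
print("tool axis col at lens top",proj(c,s["tcp_pos"]-np.array([0,0,s["tcp_pos"][2]-.11])))
E
```

```text
10.275 [0.53873858 0.21141439 0.17427726] [ 1.23591013e-01 -3.13888598e+00  4.12581547e-04]
((282.0, 235.5), (89.0, 20.0), 90.0) (272, 191, 21, 90)
-0.003 [281.6 277.2] [281.97142205 249.79085185]
0 [281.6 281.2] [281.9649655  254.35136812]
0.003 [281.6 285.2] [281.95839111 258.87293993]
tool axis col at lens top [278.71119127 227.45320063]
```

apply_moves(deltas="0.0854 0.001 0.002 -0.04 0; 0.0854 0.001 0.002 -0.07 0; 0.0854 0.001 0.002 -0.075 0; 0.0854 0.001 0.002 -0.075 0; 0.0854 0.001 0.002 -0.075 0")

```text
time_s: 10.95
tcp_pos: [0.5408, 0.2142, 0.1012]
tool_rot: [-0.124, 3.136, 0.002]
ft_force: [-1.5, 0.5, -0.2]
opening: 0.0853
grip_force: 0.0
```

apply_moves(deltas="0.04 -0.001 -0.0005 -0.003 0; 0.025 -0.001 -0.0005 -0.003 0; 0.012 -0.001 -0.0005 -0.003 0; 0.006 -0.001 -0.0005 -0.003 0; 0.006 -0.001 -0.0005 -0.003 0", force=60)

```text
time_s: 11.58
tcp_pos: [0.5383, 0.2134, 0.0963]
tool_rot: [-0.125, 3.139, 0.0]
ft_force: [-0.4, 0.7, 1.9]
opening: 0.0098
grip_force: 59.7
```

apply_moves(deltas="0.005 0 0 0 0; 0.005 0 0 0 0; 0.005 0 0 0 0")

```text
time_s: 11.95
tcp_pos: [0.5383, 0.2134, 0.0963]
tool_rot: [-0.125, 3.139, 0.0]
ft_force: [-0.6, 0.3, 2.4]
opening: 0.0102
grip_force: 59.9
```

The lens is held at 60 N. I'll lift it straight up.

apply_moves(deltas="0.005 0 0 0.02 0; 0.005 0 0 0.05 0; 0.005 0 0 0.09 0; 0.005 0 0 0.13 0; 0.005 0 0 0.17 0")

```text
time_s: 12.58
tcp_pos: [0.5381, 0.2132, 0.2669]
tool_rot: [0.125, -3.138, 0.001]
ft_force: [0.2, 0.2, -1.1]
opening: 0.0106
grip_force: 59.4
```

apply_moves(deltas="0.005 0 0 0.01 1; 0.005 0 0 0.01 2; 0.005 0 0 0.01 2")

```text
time_s: 12.95
tcp_pos: [0.5374, 0.213, 0.2741]
tool_rot: [0.18, -3.133, 0.002]
ft_force: [-0.1, -0.2, -0.2]
opening: 0.0099
grip_force: 59.4
```

```bash
python3 - <<'E'
from m import *; import pickle
s=observe(); T=s["tcp_pos"]; print(s["time_s"],T,s["tool_rot"],s["ft_force"],s["opening"],s["grip_force"])
c,im=snap("wrist","w10"); h=cv2.cvtColor(im,cv2.COLOR_RGB2HSV); g=((h[...,0]>45)&(h[...,0]<85)&(h[...,1]>90)).astype(np.uint8)
for k in cv2.findContours(g,0,2)[0]:
    if cv2.contourArea(k)>60: print(cv2.minAreaRect(k),cv2.boundingRect(k))
th=np.radians(6.7); ex=np.array([np.cos(th),np.sin(th),0]); L=T+.0165*ex-[0,0,.0138]
P=np.array([proj(c,L+.03*(np.cos(t)*ex+np.sin(t)*np.array([0,0,1]))) for t in np.linspace(0,6.28,181)]); print("expected rows",P[:,1].min(),P[:,1].max())
E
```

```text
12.95 [0.53738657 0.21299351 0.27406788] [ 1.79730413e-01 -3.13307219e+00  1.74305130e-03] [-0.10325002 -0.17991421 -0.23825542] 0.009937728157762529 59.43842053413391
((277.0, 295.0), (128.0, 30.0), 90.0) (262, 231, 31, 129)
expected rows 232.11858456547947 359.0532753013774
```

The lens sits exactly as expected in the grip (rows 231–360). I'll carry it to the front of the flap.

apply_moves(deltas="0.005 -0.01 -0.05 0 0; 0.005 -0.02 -0.1 0 0; 0.005 -0.03 -0.15 0 0; 0.005 -0.04 -0.2 0 0; 0.005 -0.05 -0.25 0 0")

```text
time_s: 13.62
tcp_pos: [0.4871, -0.0381, 0.2748]
tool_rot: [0.18, -3.134, -0.0]
ft_force: [1.3, -1.3, -0.5]
opening: 0.0102
grip_force: 59.4
```

apply_moves(deltas="0.005 -0.01 -0.05 0 0; 0.005 -0.02 -0.1 0 0; 0.005 -0.03 -0.15 -0.01 0; 0.005 -0.03 -0.15 -0.02 0; 0.005 -0.03 -0.15 -0.02 0")

```text
time_s: 14.25
tcp_pos: [0.457, -0.186, 0.2544]
tool_rot: [0.178, -3.133, -0.004]
ft_force: [-1.2, 0.4, -0.6]
opening: 0.0102
grip_force: 59.4
```

```bash
python3 - <<'E'
from b import *
s=observe(); T=s["tcp_pos"]; print(s["time_s"],T,s["tool_rot"],s["opening"],s["grip_force"])
c,im=snap("wrist","w11"); pickle.dump(c,open("w11.pkl","wb")); b=im[:,:,::-1].copy(); g=cv2.cvtColor(b,cv2.COLOR_BGR2HSV); red=((g[...,0]<8)|(g[...,0]>172))&(g[...,1]>140)
p=proj(c,[.471,-.1847,.113]); print("pred lower mid",p)
for u in range(200,330,10):
    # along column, red rows runs
    r=np.nonzero(red[:,u])[0]; 
    if len(r): 
        d=np.nonzero(np.diff(r)>3)[0]; print(u,[(int(x[0]),int(x[-1])) for x in np.split(r,d+1) if len(x)>3],end=" ")
        v=np.diff(b[int(p[1])-40:int(p[1])+5,u,2].astype(int)); print("bright jump row",int(p[1])-40+int(np.argmax(v)))
F=np.array([.502,-.182,.14]);th=np.radians(6.8); R=np.array([[np.cos(th),-np.sin(th),0],[np.sin(th),np.cos(th),0],[0,0,1]])
print("hood tip edge px",[proj(c,F+R@[.006,y,.077]).round(1).tolist() for y in(-.065,0,.065)],"front slope edge",[proj(c,F+R@[-.0475,y,-.04]).round(1).tolist() for y in(-.05,.05)])
E
```

```text
14.25 [ 0.45703092 -0.18603657  0.25435448] [ 0.17838442 -3.13308481 -0.00351649] 0.010243866093790799 59.4446074962616
pred lower mid [277.30212789 213.14960257]
200 [(170, 262)] bright jump row 183
210 [(170, 226)] bright jump row 183
220 [(179, 212)] bright jump row 183
230 [(170, 212)] bright jump row 183
240 [(170, 212)] bright jump row 183
250 [(170, 212)] bright jump row 183
260 [(170, 212), (354, 384)] bright jump row 183
270 [(170, 212), (360, 385)] bright jump row 189
280 [(170, 212), (360, 386)] bright jump row 214
290 [(170, 212), (359, 384)] bright jump row 201
300 [(170, 212), (377, 381)] bright jump row 199
310 [(170, 212)] bright jump row 198
320 [(170, 212)] bright jump row 184
hood tip edge px [[165.2, 326.3], [276.8, 326.8], [388.3, 325.0]] front slope edge [[216.3, 190.3], [335.6, 189.6]]
```

```bash
python3 - <<'E'
import cv2
b=cv2.imread("pics/w11.png")
for u in(180,200,225,245,315,330): print(u,[tuple(int(q) for q in b[v,u]) for v in range(288,366,6)])
E
```

```text
180 [(21, 27, 223), (22, 28, 223), (21, 28, 219), (19, 25, 216), (11, 11, 14), (16, 13, 13), (16, 13, 16), (19, 21, 17), (20, 22, 22), (19, 16, 16), (26, 23, 26), (26, 23, 23), (27, 28, 26)]
200 [(44, 43, 43), (47, 48, 47), (50, 50, 46), (45, 47, 45), (42, 43, 41), (21, 22, 55), (22, 22, 20), (16, 16, 13), (12, 16, 10), (21, 20, 18), (15, 15, 10), (18, 16, 17), (14, 14, 12)]
225 [(106, 111, 109), (41, 40, 42), (19, 16, 14), (8, 8, 9), (15, 12, 12), (14, 11, 12), (12, 10, 12), (19, 11, 15), (19, 18, 19), (14, 16, 12), (19, 21, 17), (11, 11, 8), (10, 9, 8)]
245 [(68, 70, 74), (68, 69, 70), (69, 71, 73), (12, 7, 8), (20, 17, 16), (11, 15, 12), (16, 9, 12), (21, 21, 21), (16, 20, 13), (18, 13, 13), (20, 16, 14), (14, 9, 10), (12, 11, 14)]
315 [(17, 18, 16), (17, 16, 17), (9, 10, 12), (17, 14, 11), (19, 20, 17), (11, 5, 7), (14, 11, 11), (11, 9, 7), (12, 10, 11), (14, 16, 15), (13, 13, 14), (18, 13, 15), (9, 11, 10)]
330 [(121, 125, 126), (116, 119, 121), (54, 59, 55), (14, 14, 13), (12, 12, 12), (16, 17, 20), (10, 10, 5), (12, 8, 13), (13, 11, 12), (13, 16, 14), (17, 13, 15), (14, 11, 13), (18, 16, 16)]
```

apply_moves(deltas="0.005 0 -0.001 -0.03 0; 0.005 -0.001 -0.002 -0.06 0; 0.005 -0.001 -0.002 -0.06 0; 0.005 -0.001 -0.002 -0.06 0")

```text
time_s: 14.8
tcp_pos: [0.4582, -0.188, 0.1972]
tool_rot: [-0.182, 3.135, -0.001]
ft_force: [0.1, 0.1, -0.8]
opening: 0.0102
grip_force: 59.5
```

apply_moves(deltas="0.005 0.008 0.001 -0.012 0; 0.005 0.016 0.002 -0.025 0; 0.005 0.024 0.003 -0.038 0; 0.005 0.024 0.003 -0.038 0")

```text
time_s: 15.3
tcp_pos: [0.4807, -0.1852, 0.1564]
tool_rot: [0.18, -3.133, -0.002]
ft_force: [-1.2, -0.3, -1.3]
opening: 0.0102
grip_force: 59.4
```

apply_moves(deltas="0.005 0.004 0.0005 -0.005 0; 0.005 0.008 0.001 -0.01 0; 0.005 0.008 0.001 -0.01 0")

```text
time_s: 15.68
tcp_pos: [0.4892, -0.1847, 0.1478]
tool_rot: [0.18, -3.136, 0.0]
ft_force: [-1.3, -0.6, -1.0]
opening: 0.0105
grip_force: 59.4
```

```bash
python3 - <<'E'
from b import *
s=observe(); T=s["tcp_pos"]; print(s["time_s"],T,s["ft_force"],s["opening"],s["grip_force"])
c,im=snap("wrist","w12"); b=im[:,:,::-1]; h=cv2.cvtColor(b.copy(),cv2.COLOR_BGR2HSV); g=((h[...,0]>45)&(h[...,0]<85)&(h[...,1]>90)).astype(np.uint8)
for k in cv2.findContours(g,0,2)[0]:
    if cv2.contourArea(k)>40: print("green",cv2.boundingRect(k))
th=np.radians(6.7); ex=np.array([np.cos(th),np.sin(th),0]); L=T+.0165*ex-[0,0,.0138]
F=np.array([.502,-.182,.14]); d=L-F; e=np.array([d@ex,d[2]]); print("lens n,s",-.643*e[0]+.766*e[1],.766*e[0]+.643*e[1],"dist",np.linalg.norm(d))
for u in(225,330): print(u,[int(b[v,u].mean()) for v in range(200,330,5)])
E
```

```text
15.675 [ 0.48916778 -0.18468633  0.1477512 ] [-1.31461916 -0.55119473 -0.96326472] 0.010489817710809642 59.36253905296326
green (262, 233, 30, 127)
lens n,s -0.0068465869389816025 -0.0012528127322639043 dist 0.007057352413350833
225 [82, 74, 64, 80, 79, 79, 78, 81, 81, 86, 78, 76, 81, 74, 80, 80, 79, 79, 59, 32, 23, 18, 21, 21, 24, 19]
330 [106, 106, 109, 81, 81, 77, 80, 81, 80, 80, 81, 81, 77, 81, 80, 85, 81, 80, 79, 71, 28, 18, 21, 23, 21, 22]
```

There is no hard contact, and the lens centre is about 7 mm past the face, well into the flap. I'll go a little deeper while watching the force.

apply_moves(deltas="0.005 0.002 0 -0.003 0; 0.005 0.004 0.0005 -0.005 0; 0.005 0.004 0.0005 -0.005 0")

```text
time_s: 16.1
tcp_pos: [0.4903, -0.1841, 0.1422]
tool_rot: [0.178, -3.131, -0.0]
ft_force: [-6.7, -1.6, 0.2]
opening: 0.0101
grip_force: 59.6
```

apply_moves(deltas="0.005 -0.004 -0.0005 0 0; 0.005 -0.004 -0.0005 -0.002 0; 0.005 -0.004 -0.0005 -0.003 0; 0.005 -0.004 -0.0005 -0.003 0")

```text
time_s: 16.6
tcp_pos: [0.4897, -0.1848, 0.1403]
tool_rot: [-0.18, 3.136, -0.001]
ft_force: [-1.1, 0.1, -0.3]
opening: 0.0104
grip_force: 59.5
```

apply_moves(deltas="0.005 -0.001 0 -0.002 0; 0.005 -0.001 0 -0.004 0; 0.005 -0.001 0 -0.004 0")

```text
time_s: 16.98
tcp_pos: [0.4881, -0.1846, 0.1359]
tool_rot: [0.18, -3.136, -0.0]
ft_force: [-1.3, -0.1, -1.1]
opening: 0.0101
grip_force: 59.4
```

The lens centre is 15 mm inside and well clear of the lower lip. I'll release it.

apply_moves(deltas="0.02 0 0 0 0; 0.03 0 0 0 0; 0.035 0 0 0 0; 0.035 0 0 0 0; 0.035 0 0 0 0")

```text
time_s: 17.6
tcp_pos: [0.4884, -0.1846, 0.1362]
tool_rot: [-0.18, 3.136, -0.0]
ft_force: [-0.1, 0.8, -0.1]
opening: 0.0348
grip_force: 0.0
```

```bash
python3 - <<'E'
from b import *
s=observe(); T=s["tcp_pos"]; print(s["time_s"],T,s["ft_force"],s["opening"])
c,im=snap("wrist","w13"); h=cv2.cvtColor(im,cv2.COLOR_RGB2HSV); g=((h[...,0]>45)&(h[...,0]<85)&(h[...,1]>90)).astype(np.uint8)
for k in cv2.findContours(g,0,2)[0]:
    if cv2.contourArea(k)>20: print("green",cv2.boundingRect(k),cv2.contourArea(k))
b=im[:,:,::-1]
for u in(230,277,325): print(u,[int(b[v,u].mean()) for v in range(200,330,5)])
E
```

```text
17.6 [ 0.48835182 -0.18464284  0.13619393] [-0.12857837  0.81010346 -0.07853402] 0.03480668749804127
green (265, 224, 30, 124) 3300.5
230 [86, 80, 78, 78, 64, 83, 83, 80, 83, 83, 82, 82, 50, 19, 18, 19, 13, 13, 18, 17, 13, 12, 11, 13, 22, 25]
277 [84, 75, 82, 79, 63, 53, 65, 75, 87, 99, 105, 112, 117, 127, 135, 144, 162, 181, 190, 198, 188, 181, 178, 166, 155, 149]
325 [103, 106, 105, 108, 95, 80, 78, 84, 85, 80, 83, 80, 97, 69, 22, 17, 18, 11, 16, 16, 16, 17, 16, 12, 12, 15]
```

The lens hasn't dropped; it seems to rest on the lip under the flap's push. I'll solve its position from the two limb rows.

```bash
cat > lp.py <<'E'
from b import *
from scipy.optimize import least_squares
def lens(c,r0,r1,col,T,show=True):
    th=np.radians(6.7); ex=np.array([np.cos(th),np.sin(th),0]); t=np.linspace(0,2*np.pi,361)
    C=np.outer(np.cos(t),ex)+np.outer(np.sin(t),[0,0,1])
    def P(p):
        L=T+p[0]*ex+np.array([0,0,p[1]]); K,d,R,tt=c
        return cv2.projectPoints(L+.03*C,cv2.Rodrigues(R)[0],tt,K,d)[0][:,0,1]
    s=least_squares(lambda p:[P(p).min()-r0,P(p).max()-r1],[.0165,-.0138],x_scale=.01,diff_step=1e-3)
    F=np.array([.502,-.182,.14]); d=T+s.x[0]*ex+np.array([0,0,s.x[1]])-F; e=np.array([d@ex,d[2]])
    print("lens rel tcp",s.x.round(4),"rel F",e.round(4),"n",(-.643*e[0]+.766*e[1]).round(4),"s",(.766*e[0]+.643*e[1]).round(4))
E
python3 - <<'E'
from lp import *
T=np.array(observe()["tcp_pos"]); c,im=snap("wrist","w14")
h=cv2.cvtColor(im,cv2.COLOR_RGB2HSV); g=((h[...,0]>45)&(h[...,0]<85)&(h[...,1]>90)).astype(np.uint8)
k=max(cv2.findContours(g,0,2)[0],key=cv2.contourArea); x,y,w,hh=cv2.boundingRect(k); print(x,y,w,hh,cv2.minAreaRect(k))
lens(c,y,y+hh,x,T)
lens(c,233,360,x,T)
for v in range(y+5,y+hh,15):
    r=np.nonzero(g[v])[0]; print(v,r.min(),r.max(),end="; ")
E
```

```text
265 224 30 124 ((279.5, 285.5), (123.0, 29.0), 90.0)
lens rel tcp [ 0.014  -0.0184] rel F [ 0.0001 -0.0223] n -0.0171 s -0.0142
lens rel tcp [ 0.017  -0.0135] rel F [ 0.0031 -0.0174] n -0.0153 s -0.0088
229 267 290; 244 266 292; 259 266 293; 274 266 293; 289 265 293; 304 265 294; 319 265 293; 334 265 293;
```

It dropped 5 mm onto the lip and is lying on the spring flap. The arm is compliant (about 2 N/mm), so I can regrip and push deeper in small steps while watching the force.

apply_moves(deltas="0.015 0 0 0 0; 0.008 0 0 0 0; 0.005 0 0 0 0; 0.005 0 0 0 0; 0.005 0 0 -0.003 0", force=50)

```text
time_s: 18.32
tcp_pos: [0.4889, -0.1847, 0.1335]
tool_rot: [-0.18, 3.135, -0.0]
ft_force: [1.4, 0.7, 2.1]
opening: 0.0102
grip_force: 51.6
```

apply_moves(deltas="0.005 0 0 -0.002 0; 0.005 0 0 -0.004 0; 0.005 0 0 -0.004 0")

```text
time_s: 18.7
tcp_pos: [0.4891, -0.1848, 0.1292]
tool_rot: [-0.18, 3.135, -0.0]
ft_force: [2.7, 0.6, -0.3]
opening: 0.0104
grip_force: 51.5
```

apply_moves(deltas="0.005 0 0 -0.002 0; 0.005 0.0005 0 -0.004 0; 0.005 0.001 0 -0.006 0; 0.005 0.001 0 -0.006 0")

```text
time_s: 19.2
tcp_pos: [0.4887, -0.185, 0.1245]
tool_rot: [0.179, -3.136, 0.002]
ft_force: [-3.7, -0.4, 10.6]
opening: 0.0104
grip_force: 52.1
```

apply_moves(deltas="0.005 0 0 -0.002 0; 0.005 0 0 -0.004 0; 0.005 0 0 -0.006 0; 0.005 0 0 -0.006 0")

```text
time_s: 19.7
tcp_pos: [0.4876, -0.1844, 0.1161]
tool_rot: [0.179, -3.133, -0.001]
ft_force: [-0.9, -0.3, -0.1]
opening: 0.0102
grip_force: 51.5
```

```bash
cat > chk.py <<'E'
from lp import *
import sys
s=observe(); T=np.array(s["tcp_pos"]); print(s["time_s"],T.round(4),s["ft_force"].round(1) if hasattr(s["ft_force"],"round") else s["ft_force"],s["opening"]); c,im=snap("wrist",sys.argv[1])
h=cv2.cvtColor(im,cv2.COLOR_RGB2HSV); g=((h[...,0]>45)&(h[...,0]<85)&(h[...,1]>90)).astype(np.uint8); g[:,:180]=0; g[:,380:]=0
ks=[k for k in cv2.findContours(g,0,2)[0] if cv2.contourArea(k)>30]; print([cv2.boundingRect(k) for k in ks])
if ks:
    x,y,w,hh=cv2.boundingRect(max(ks,key=cv2.contourArea)); lens(c,y,y+hh,x,T)
E
python3 chk.py w15
```

```text
19.7 [ 0.4876 -0.1844  0.1161] [-0.9 -0.3 -0.1] 0.010164498801165626
[(262, 239, 30, 109)]
lens rel tcp [ 0.0299 -0.0395] rel F [ 0.0153 -0.0634] n -0.0584 s -0.0291
```

The far limb row (348) hasn't changed, so the grip hasn't slipped; the near part is now hidden behind the lip. The lens centre is about 32 mm inside, so I'll release.

apply_moves(deltas="0.02 0 0 0 0; 0.03 0 0 0 0; 0.035 0 0 0 0; 0.035 0 0 0 0; 0.035 0 0 0 0")

```text
time_s: 20.38
tcp_pos: [0.4878, -0.1843, 0.1166]
tool_rot: [0.179, -3.134, -0.001]
ft_force: [-5.2, -0.6, -0.7]
opening: 0.0349
grip_force: 0.1
```

```bash
python3 chk.py w16
```

```text
20.375 [ 0.4878 -0.1843  0.1166] [-5.2 -0.6 -0.7] 0.0348625059926094
[(268, 238, 20, 17)]
lens rel tcp [ 0.4158 -1.063 ] rel F [ 0.4014 -1.0864] n -1.0903 s -0.391
```

The lens has dropped out of the grip into the box. I'll withdraw along the way I came in.

apply_moves(deltas="0.035 -0.002 0 0.01 0; 0.035 -0.003 0 0.02 0; 0.035 -0.012 -0.001 0.035 0; 0.035 -0.03 -0.003 0.055 0; 0.035 -0.045 -0.005 0.085 0")

```text
time_s: 21.05
tcp_pos: [0.4432, -0.1895, 0.2034]
tool_rot: [0.18, -3.136, -0.0]
ft_force: [-0.4, -0.9, -0.4]
opening: 0.0351
grip_force: 0.0
```

apply_moves(deltas="0.035 -0.02 0 0.05 0; 0.035 -0.03 0 0.08 0; 0.035 -0.03 0 0.1 0; 0.035 -0.03 0 0.1 0")

```text
time_s: 21.55
tcp_pos: [0.4151, -0.1902, 0.3048]
tool_rot: [-0.179, 3.132, -0.004]
ft_force: [0.5, 0.1, -0.1]
opening: 0.0353
grip_force: 0.0
```

```bash
python3 chk.py w17 2>&1 | head -3; python3 - <<'E'
from b import *
c,im=cal("wrist"),cv2.imread("pics/w17.png"); g=cv2.cvtColor(im,cv2.COLOR_BGR2HSV)
F=np.array([.502,-.182,.14]);th=np.radians(6.8); R=np.array([[np.cos(th),-np.sin(th),0],[np.sin(th),np.cos(th),0],[0,0,1]])
for y in(-.03,0,.03):
    print([im[tuple(int(round(q)) for q in proj(c,F+R@(np.array([.766,0,.643])*s+[0,y,0]))[::-1])].tolist() for s in np.linspace(-.05,.03,9)])
i7=cv2.imread("pics/w7.png");c7=pickle.load(open("w7.pkl","rb"))
for y in(-.03,0,.03): print("ref",[i7[tuple(int(round(q)) for q in proj(c7,F+R@(np.array([.766,0,.643])*s+[0,y,0]))[::-1])].tolist() for s in np.linspace(-.05,.03,9)])
# overall view: compare scene, top with start outside the arm
for n in("top","scene"):
    _,a=snap(n,n+"9"); b=cv2.imread(f"pics/{n}0.png")[:,:,::-1]; d=(np.abs(a.astype(int)-b).sum(2)>90).astype(np.uint8)
    print(n,[cv2.boundingRect(k) for k in cv2.findContours(cv2.morphologyEx(d,cv2.MORPH_OPEN,np.ones((3,3))),0,2)[0] if cv2.contourArea(k)>20])
E
```

```text
21.55 [ 0.4151 -0.1902  0.3048] [ 0.5  0.1 -0.1] 0.03530219868530876
[]
[[22, 27, 204], [180, 184, 186], [187, 195, 195], [196, 202, 202], [192, 199, 200], [182, 187, 187], [118, 123, 123], [113, 118, 118], [120, 124, 124]]
[[22, 29, 211], [179, 184, 186], [194, 202, 202], [198, 206, 206], [191, 198, 199], [178, 185, 185], [120, 123, 123], [117, 121, 122], [123, 128, 126]]
[[22, 31, 213], [184, 192, 194], [191, 196, 196], [198, 206, 205], [188, 196, 198], [181, 188, 186], [117, 123, 125], [115, 120, 121], [115, 120, 122]]
ref [[18, 22, 196], [174, 178, 186], [176, 183, 185], [193, 200, 200], [185, 191, 192], [178, 183, 185], [105, 110, 111], [111, 116, 116], [112, 117, 118]]
ref [[13, 19, 199], [159, 165, 174], [177, 184, 184], [196, 202, 203], [187, 193, 195], [178, 185, 186], [111, 115, 114], [110, 116, 113], [112, 115, 118]]
ref [[20, 27, 205], [164, 167, 176], [135, 140, 140], [191, 198, 197], [187, 194, 193], [172, 181, 180], [111, 113, 114], [113, 114, 117], [111, 116, 116]]
top [(276, 411, 22, 9), (368, 403, 8, 10), (304, 401, 10, 9), (377, 390, 13, 12), (265, 375, 42, 9), (9, 367, 96, 53), (255, 359, 52, 15), (106, 346, 143, 74), (308, 234, 169, 186), (210, 219, 8, 11), (206, 216, 5, 7), (183, 201, 10, 10), (207, 200, 5, 13), (192, 198, 13, 7)]
scene [(340, 166, 7, 14), (315, 166, 13, 20), (213, 140, 11, 7), (166, 131, 62, 108), (211, 111, 11, 13), (227, 103, 89, 34), (181, 88, 13, 16), (161, 64, 20, 65), (193, 50, 12, 26), (149, 7, 12, 15), (189, 1, 11, 32), (298, 0, 37, 65), (205, 0, 26, 110), (159, 0, 31, 50)]
```

The flap looks as it did at the start (shut), no lens is visible outside, and the bystanders are unchanged. I'll let things settle and hand in.

apply_moves(deltas="0.035 0 0 0 0; 0.035 0 0 0 0; 0.035 0 0 0 0; 0.035 0 0 0 0; 0.035 0 0 0 0")

```text
time_s: 22.32
tcp_pos: [0.4143, -0.1896, 0.3021]
tool_rot: [0.18, -3.136, -0.0]
ft_force: [0.1, -0.9, -0.3]
opening: 0.0353
grip_force: 0.0
```

```bash
python3 -c "
from bench import manip
print(manip.job_done())"
```

```text
the job is handed in; nothing more can be done
None
```

I swung the clamp bar well aside, lifted the lens out and pushed it through the flap into the scrap box, then handed the job in at about 22 s; the last pictures show the flap shut, no lens outside and the bystanders unmoved, but no verdict came back.

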